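# Load the hand polisher's stick battery into its charging cradle

### The job

Take the green stick battery from the wooden rest and load it into the charging cradle: push its bare steel end against the spring contact, then drop its other (white-ringed) end in behind the copper lip, so that the battery lies level and fully home, held by the spring. Let go of it, and leave the black battery lying on its rest.

Things in the scene. Friction and masses are not known exactly. Their poses are not given: they have to be found in the camera images.
- stick_mid (a point): Centre of the green stick battery: loose cylinder, 34 mm diameter, 100 mm long, 0.2 kg. Its y runs along it, level, to the bare steel end (50 mm off); the white-ringed end is at -y. Its x, z may be rolled. It lies in V notches of a fixed wooden rest, axis 40 mm above the table, its middle 60 mm free beneath down to an 8 mm base. Steel end points to the robot's left within about 20 deg, as does the spring.
- spring_face (a point): Fixed point of the fixed cradle: the spring plate's front face at rest, at seated-axis height, 40 mm above the table. z up, y level: from the seat into the spring. Copper lip: inner face at y -92 mm, 10 thick, top at z -4. Seated battery: centre at y -42, x = z = 0, spring in 8 mm. Two V saddles 10 thick at y -8 and -85 carry it, tops at z -2; finger room between them down to the base (8 mm thick).
- contact (a joint): How far the spring contact is pushed in along +y of spring_face, in m: 0 at rest, 0.008 with the battery seated, 0.024 at the stop; pushes back with 3 N at 0, 4.6 N at 0.008, 7.8 N at 0.024. It is an upright steel plate 34 mm wide, from 20 mm below to 24 mm above spring_face, before a brass coil; the grey housing behind starts 36 mm along +y and is 62 mm high.
- spare_mid (a point): Centre of the black stick battery, same size and build as the green one (y along it), on the same rest, parallel to it and 90 mm beside it (axis to axis). It stays there.
Things that resemble listed ones, but are neither listed nor needed, are in the scene too. What is shaped like the part that bears stick_mid but purple or yellow is not meant.

How it is judged:
By the outcome, as a careful person would: the job done as asked, in the order asked, and still so for the second after the job is handed in, with the robot touching nothing.
It also fails if it takes over 38 s, if anything falls off the work surface, if the arm or the gripper's body presses on something with over 40 N, if the wrist force passes 120 N, or if a joint passes its speed limit or range.

### The arm

A 6-joint arm with a two-finger parallel gripper is mounted at the origin on the work surface. World frame = base frame: x ahead of the robot, y to its left, z up, the work surface at z = 0. Lengths are in m, angles in rad, forces in N, time in s.
With the tool pointing down it reaches from about 0.4 to 0.825 m from the base axis. Payload 7 kg.
Tool frame: the origin (TCP) lies midway between the tips of the shut fingers; the grasp point (between the pads) lies hold_point_z behind it (hold_point_z is the distance from the TCP to the grasp point, in m); z points along the fingers, y is the line along which they close (so a half turn about z gives the same grasp; the last joint's range is limited). The gripper opens to 88 mm and grips with 3 to 60 N. Pads are 19 mm wide; open, the fingers measure 130 mm over their backs; the gripper's body (78 mm by 193 mm) begins 47 mm behind the grasp point.
Start: joints at [-1.057, 0.359, 0.012, 0, -1.224, -0.288], TCP at [0.151, -0.658, 0.227] pointing down, gripper open.
Joint ranges: [-3.07, 3.07], [-1.43, 2.12], [-1.02, 1.25], [-3.03, 1.67], [-3.05, -0], [-3.03, 3.03]. Speed limits (rad/s): [2.39, 2.39, 3.01, 3.14, 3.14, 3.14].

### API

Orientations are given as [roll, pitch, yaw] about the fixed x, y, z axes, in that order (R = Rz(yaw) Ry(pitch) Rx(roll)).
In Python, from station import * gives the robot as it stands.
- The arm moves only by the tool apply_moves, never from a script. Its argument "steps" is a list of rows, each an object with "translation": the shift along the world's x, y, z scaled (see below), a list of three; "rotation": the turn, a rotation vector about the world's x, y, z scaled (see below), a list of three. A call has exactly 10 rows; each row is the pose to reach, as a shift and turn from the pose commanded when the call began; what a row does not reach only later rows make up. The controller multiplies each number of a shift by 250 mm and each number of a turn by 30 degrees. A row lasts 1/12 s, in which the tool goes at most 41.7 mm and 7.16 degrees, less where a joint would pass 70% of its speed; a pose out of reach is approached as far as the arm can. A call with a number of a shift or a turn outside -1 to 1 is refused whole. A call with a gripper value outside its range is refused whole. "jaw" is the closure, from -1 (fully open) to 1 (shut), so that 0 is half open, set as the call begins (left out, the last holds). The fingers move at their own pace and stop on an object; "newtons" is the grip in N (left out, the last holds). Time passes only in rows, so rows that repeat a pose let the fingers close, or fill a call up. It gives the time, the measured TCP pose, the force, the opening and the grip force at its end, in the units of the state.
- get_state(): the state, without advancing time (a new reading comes with each control period).
- grab_frame(name): name is "scene" or "top"; returns the picture (400x640x3 uint8, blue, green, red); there is no depth.
- camera_model(name): a dict with "fx", "fy", "cx", "cy" (pixels), "xyz" and "rotation" of the camera in the world. Camera axes: x right, y down, z forward; pixel columns grow to the right and rows downward; lengths in m; the calibration is good to about 2 mm. A picture is of the moment at which its call begins. camera_model takes no time and is no camera call.
- job_done(): hands the job in; it is judged then, once.
The state is a dict: "t": time; "q": joint angles; "qd": joint speeds; "joint_efforts": joint torques, N m; "eef_pos": TCP position; "ee_rot": TCP orientation; "force": force on the tool from outside, world axes, zero at the start; "moment": the same for the moment, N m; "width": finger opening in m; "gripper_force": force on a finger pad.
Only numpy, scipy, OpenCV 4.12 (cv2) and the standard library are available. Lean on these libraries where they do the work, as an engineer would, in place of code of your own. Each camera call takes 0.05 s, during which the arm holds its last target. There are 200 camera calls.

## Working session

There is one attempt and no reset: what is moved stays moved. The work goes in short steps, Python scripts to look and compute and a tool call to move; the robot and the scene stay as the last step left them, time stands still between calls to the robot, and variables do not carry over. Pictures are saved under pics/ and viewed, at most 10 in all, crops included, and the job is handed in when it is done.

Besides the shell and the picture viewer there is one more tool, called after "Emit:" by a JSON object that holds its "op" and its "data". apply_moves: Moves the arm, as the interface text tells. Shifts and turns lie within -1 to 1; 1 stands for 250 mm of shift or 30 degrees of turn. Its arguments: {"type":"object","properties":{"steps":{"type":"array"},"jaw":{"type":"number"},"newtons":{"type":"number"}},"required":["steps"]}

```bash
mkdir -p pics; cat > h.py <<'E'
from station import *
import numpy as np, cv2
def ray(c,u,v):
    m=camera_model(c); R=np.array(m["rotation"]); 
    if R.shape!=(3,3):
        from scipy.spatial.transform import Rotation as Ro
        R=Ro.from_euler('xyz',R).as_matrix()
    d=R@np.array([(u-m["cx"])/m["fx"],(v-m["cy"])/m["fy"],1.]); return np.array(m["xyz"]),d/np.linalg.norm(d)
def tri(a,b):
    (p,d),(q,e)=ray(*a),ray(*b)
    s=np.linalg.lstsq(np.c_[d,-e],q-p,rcond=None)[0]
    x,y=p+s[0]*d,q+s[1]*e
    return (x+y)/2,np.linalg.norm(x-y)
def atz(c,u,v,z):
    p,d=ray(c,u,v); return p+d*(z-p[2])/d[2]
E
python3 - <<'E'
from h import *
for n in("scene","top"):
    cv2.imwrite(f"pics/{n}0.png",grab_frame(n)); print(camera_model(n))
print(get_state(), hold_point_z if 'hold_point_z' in globals() else '')
E
```

```text
{'fx': 498.9179940562125, 'fy': 498.9179940562125, 'cx': 324.4410564350665, 'cy': 196.86606416135874, 'xyz': array([ 1.1336543 , -0.40775019,  0.66820861]), 'rotation': array([-2.26580556e+00,  7.49046034e-04,  8.95545969e-01])}
{'fx': 505.86446890767087, 'fy': 505.86446890767087, 'cx': 318.9732888072865, 'cy': 203.2648844658426, 'xyz': array([0.45045814, 0.02294389, 0.91621407]), 'rotation': array([-3.0019258 ,  0.02277323, -1.56320804])}
{'t': 0.1, 'q': array([-1.05691578e+00,  3.59356058e-01,  1.11485542e-02, -3.15911838e-04,
       -1.22411581e+00, -2.88094290e-01]), 'qd': array([ 0.00074397, -0.00107142,  0.00238443,  0.00062337,  0.00039329,
        0.00049052]), 'joint_efforts': array([-2.96135586e-03, -5.84165668e+01,  2.93752956e+01,  7.01543793e+00,
        1.02065282e-02, -5.99371629e-05]), 'eef_pos': array([ 0.15098423, -0.65743983,  0.22568784]), 'ee_rot': array([ 3.14004421e+00, -1.49144933e-04, -2.91591385e+00]), 'force': array([ 0.65777483,  0.30974347, -0.60639376]), 'moment': array([-0.00284239,  0.01399691, -0.01842973]), 'gripper_force': 0.0, 'width': 0.08784619950898795} 0.0188
```

View pics/scene0.png

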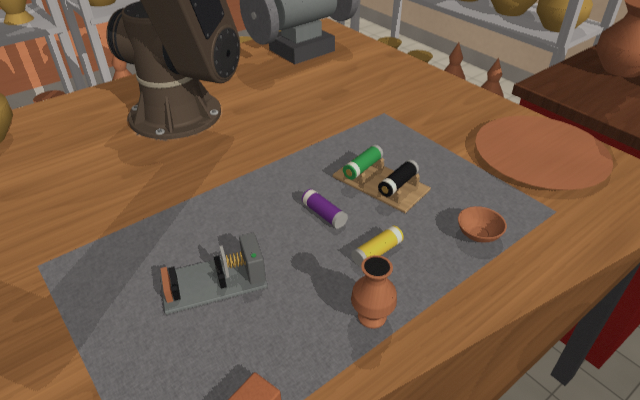

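View pics/top0.png

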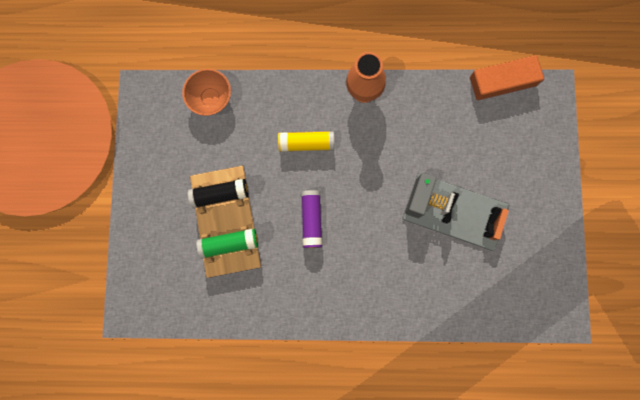

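```bash
python3 - <<'E'
import cv2,numpy as np
s=cv2.imread("pics/scene0.png");t=cv2.imread("pics/top0.png")
f=lambda i,x,y,w,h,W,H:cv2.resize(i[y:y+h,x:x+w],(W,H),interpolation=cv2.INTER_CUBIC)
a=np.hstack([f(t,180,160,80,60*2,400,600)*1,f(s,330,130,100,75,400,300).repeat(1,0) if 0 else np.vstack([f(s,330,130,100,75,400,300),f(s,155,225,120,90,400,300)])])
cv2.imwrite("pics/c1.png",a)
cv2.imwrite("pics/c2.png",f(t,400,165,120,90,800,600))
E
```

```text
(no output)
```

View pics/c1.png

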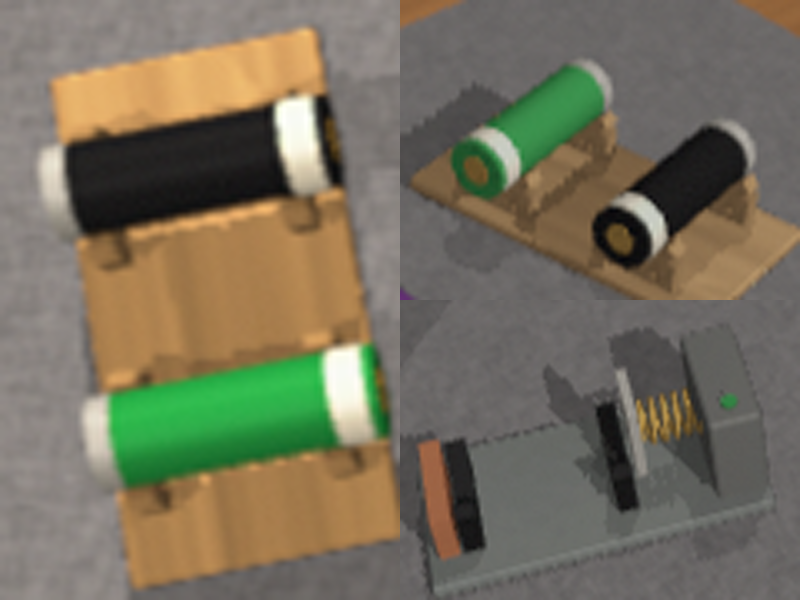

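View pics/c2.png

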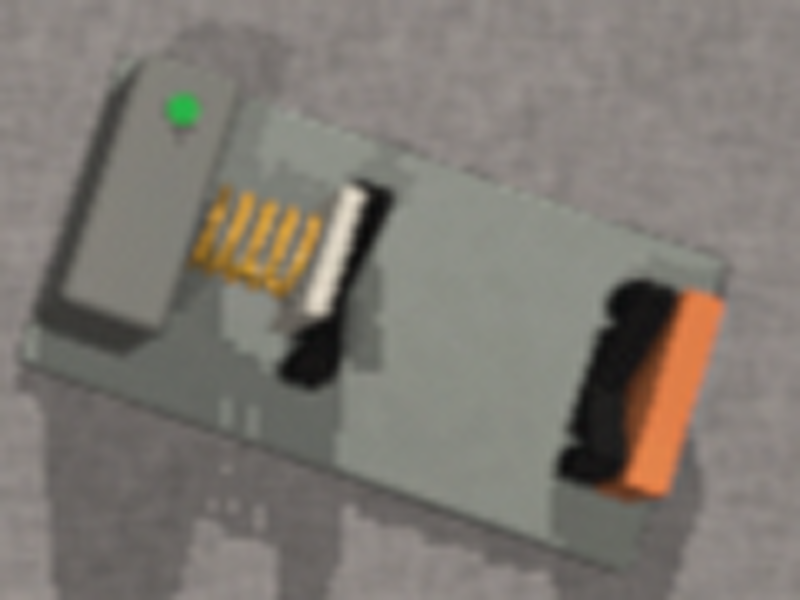

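```bash
cat > fit.py <<'E'
from h import *
from scipy.optimize import least_squares
from scipy.spatial.transform import Rotation as Ro
def proj(c,P):
    m=camera_model(c); R=Ro.from_euler('xyz',m["rotation"]).as_matrix()
    q=(np.atleast_2d(P)-m["xyz"])@R
    return q[:,:2]/q[:,2:]*[m["fx"],m["fy"]]+[m["cx"],m["cy"]]
px=lambda L,s,o:(np.array(L,float)+.5)/s-.5+np.array(o)
th=np.linspace(0,2*np.pi,48,endpoint=False); D=np.c_[np.cos(th),np.sin(th)]
def cyl(p):
    c=np.array(p[:3]);ax=np.array([-np.sin(p[3])*np.cos(p[4]),np.cos(p[3])*np.cos(p[4]),np.sin(p[4])]) if len(p)>4 else np.array([-np.sin(p[3]),np.cos(p[3]),0])
    n=np.cross(ax,[0,0,1]);n/=np.linalg.norm(n);b=np.cross(n,ax);r=.017
    ring=r*(np.cos(th)[:,None]*n+np.sin(th)[:,None]*b)
    return np.r_[c+ax*.05+ring,c-ax*.05+ring]
def fitcyl(H,p0):
    f=lambda p:np.concatenate([(proj(c,cyl(p))@D.T).max(0)-(h@D.T).max(0) for c,h in H])
    r=least_squares(f,p0,loss='soft_l1'); return r.x,np.sqrt(np.mean(f(r.x)**2))
def fr(p,L): 
    c,s=np.cos(p[3]),np.sin(p[3]); return np.array(L)@np.array([[c,s,0],[-s,c,0],[0,0,1]])+p[:3]
E
python3 - <<'E'
from fit import *
T=px([(83,410),(90,398),(110,393),(345,345),(375,345),(388,365),(392,400),(388,438),(345,446),(130,485),(105,486),(92,470),(85,440)],5,(180,160))
S=px(np.array([(452,165),(455,150),(465,138),(575,62),(592,60),(608,75),(612,90),(607,108),(520,178),(500,195),(485,196),(465,190)])-[400,0],4,(330,130))
print("green",fitcyl([("top",T),("scene",S)],[.37,.18,.04,0.]))
k=20/3
t=px([(368,187),(326,316),(683,290),(625,487),(725,303),(668,497),(240,85),(160,330)],k,(400,165))
s=px(np.array([(637,475),(617,370),(712,425),(683,338)])-[400,300],10/3,(155,225))
def pred(p):
    m=lambda y,z,w:[(w,y,z),(-w,y,z)]
    a=m(0,.024,.017);l=m(-.092,-.004,p[4])+m(-.102,-.004,p[4]);h=m(.036,.022,p[5])
    return proj("top",fr(p,a+l+h))-t, proj("scene",fr(p,a+h))-s
f=lambda p:np.concatenate(pred(p)).ravel()
r=least_squares(f,[.4,-.25,.04,-.2,.017,.02],loss='soft_l1');print("cradle",r.x);print(f(r.x).round(1).reshape(-1,2).tolist())
E
```

```text
green (array([0.50369904, 0.20231277, 0.0393251 , 0.1927866 ]), np.float64(0.5142707975029477))
cradle [ 0.57292664 -0.17993224  0.03835592 -0.34028118  0.02702404  0.03322417]
[[-1.1, 0.4], [-0.9, -0.3], [0.1, -0.3], [-0.4, -0.7], [-0.6, -0.3], [-1.3, -0.2], [0.6, 0.1], [0.4, -0.4], [-2.5, -17.0], [-0.2, 0.6], [-1.3, 0.4], [-0.8, -0.2]]
```

Emit:
{"op": "apply_moves", "data": {"steps": [{"translation":[0.1,0.1,0],"rotation":[0,0,0.2]},{"translation":[0.2,0.2,0],"rotation":[0,0,0.4]},{"translation":[0.32,0.32,0],"rotation":[0,0,0.6]},{"translation":[0.44,0.44,0],"rotation":[0,0,0.8]},{"translation":[0.56,0.56,0],"rotation":[0,0,1]},{"translation":[0.68,0.68,0],"rotation":[0,0,1]},{"translation":[0.8,0.8,0],"rotation":[0,0,1]},{"translation":[0.9,0.9,0],"rotation":[0,0,1]},{"translation":[1,1,0],"rotation":[0,0,1]},{"translation":[1,1,0],"rotation":[0,0,1]}], "jaw": -0.36, "newtons": 40}}

```text
t: 0.93
eef_pos: [0.4046, -0.4042, 0.2264]
ee_rot: [-3.141, 0.001, -2.388]
force: [0.1, -0.8, -0.4]
width: 0.0594
gripper_force: 0.0
```

Emit:
{"op": "apply_moves", "data": {"steps": [{"translation":[0.05,0.15,0],"rotation":[0,0,0.2]},{"translation":[0.1,0.3,0],"rotation":[0,0,0.4]},{"translation":[0.16,0.45,0],"rotation":[0,0,0.6]},{"translation":[0.22,0.6,0],"rotation":[0,0,0.8]},{"translation":[0.28,0.75,0],"rotation":[0,0,1]},{"translation":[0.34,0.9,0],"rotation":[0,0,1]},{"translation":[0.4,1,0],"rotation":[0,0,1]},{"translation":[0.4,1,0],"rotation":[0,0,1]},{"translation":[0.4,1,0],"rotation":[0,0,1]},{"translation":[0.4,1,0],"rotation":[0,0,1]}]}}

```text
t: 1.77
eef_pos: [0.5008, -0.1578, 0.2262]
ee_rot: [3.141, -0.0, -1.868]
force: [-0.8, 0.1, 0.2]
width: 0.0597
gripper_force: 0.0
```

Emit:
{"op": "apply_moves", "data": {"steps": [{"translation":[0,0.15,0],"rotation":[0,0,0.2]},{"translation":[0,0.3,0],"rotation":[0,0,0.4]},{"translation":[0,0.45,0],"rotation":[0,0,0.6]},{"translation":[0,0.6,0],"rotation":[0,0,0.8]},{"translation":[0,0.75,0],"rotation":[0,0,0.93]},{"translation":[0,0.9,0],"rotation":[0,0,0.93]},{"translation":[0,1,0],"rotation":[0,0,0.93]},{"translation":[0,1,0],"rotation":[0,0,0.93]},{"translation":[0,1,0],"rotation":[0,0,0.93]},{"translation":[0,1,0],"rotation":[0,0,0.93]}]}}

```text
t: 2.6
eef_pos: [0.5009, 0.091, 0.2264]
ee_rot: [3.141, -0.0, -1.382]
force: [-0.1, -0.6, 0.5]
width: 0.0595
gripper_force: 0.0
```

Emit:
{"op": "apply_moves", "data": {"steps": [{"translation":[0,0.12,0],"rotation":[0,0,0]},{"translation":[0.01,0.25,0],"rotation":[0,0,0]},{"translation":[0.01,0.38,-0.1],"rotation":[0,0,0]},{"translation":[0.01,0.445,-0.2],"rotation":[0,0,0]},{"translation":[0.01,0.445,-0.3],"rotation":[0,0,0]},{"translation":[0.01,0.445,-0.4],"rotation":[0,0,0]},{"translation":[0.01,0.445,-0.5],"rotation":[0,0,0]},{"translation":[0.01,0.445,-0.5],"rotation":[0,0,0]},{"translation":[0.01,0.445,-0.5],"rotation":[0,0,0]},{"translation":[0.01,0.445,-0.5],"rotation":[0,0,0]}]}}

```text
t: 3.43
eef_pos: [0.5047, 0.2028, 0.1029]
ee_rot: [-3.14, 0.0, -1.383]
force: [-0.4, -0.3, -0.5]
width: 0.0597
gripper_force: 0.0
```

```bash
python3 - <<'E'
from h import *
a=grab_frame("scene")[100:220,280:440];b=grab_frame("top")[140:290,160:300]
cv2.imwrite("pics/g1.png",np.hstack([cv2.resize(a,(400,300),interpolation=2),cv2.resize(b,(400,300) if 0 else (400,428),interpolation=2)[:300]]))
print(get_state()["eef_pos"])
E
```

```text
[0.50479957 0.20350005 0.10344536]
```

View pics/g1.png

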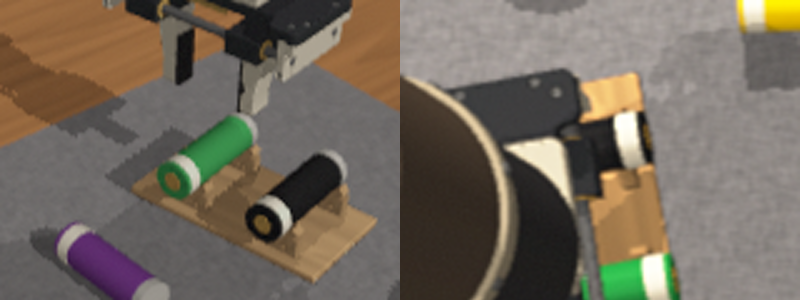

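The scene half shows the fingers above the green stick (crop 205,155), open across it; the black one (295,195) is clear of them. I go down and close.

Emit:
{"op": "apply_moves", "data": {"steps": [{"translation":[0,0,-0.05],"rotation":[0,0,0]},{"translation":[0,0,-0.1],"rotation":[0,0,0]},{"translation":[0,0,-0.15],"rotation":[0,0,0]},{"translation":[0,0,-0.2],"rotation":[0,0,0]},{"translation":[0,0,-0.25],"rotation":[0,0,0]},{"translation":[0,0,-0.29],"rotation":[0,0,0]},{"translation":[0,0,-0.32],"rotation":[0,0,0]},{"translation":[0,0,-0.325],"rotation":[0,0,0]},{"translation":[0,0,-0.325],"rotation":[0,0,0]},{"translation":[0,0,-0.325],"rotation":[0,0,0]}]}}

```text
t: 4.37
eef_pos: [0.504, 0.2037, 0.0209]
ee_rot: [-3.141, 0.0, -1.382]
force: [1.2, 0.3, -0.4]
width: 0.0596
gripper_force: 0.0
```

Emit:
{"op": "apply_moves", "data": {"steps": [{"translation":[0,0,0],"rotation":[0,0,0]},{"translation":[0,0,0],"rotation":[0,0,0]},{"translation":[0,0,0],"rotation":[0,0,0]},{"translation":[0,0,0],"rotation":[0,0,0]},{"translation":[0,0,0],"rotation":[0,0,0]},{"translation":[0,0,0],"rotation":[0,0,0]},{"translation":[0,0,0],"rotation":[0,0,0]},{"translation":[0,0,0],"rotation":[0,0,0]},{"translation":[0,0,0],"rotation":[0,0,0]},{"translation":[0,0,0],"rotation":[0,0,0]}], "jaw": 1, "newtons": 40}}

```text
t: 5.2
eef_pos: [0.5022, 0.2028, 0.0202]
ee_rot: [3.139, -0.001, -1.382]
force: [-5.6, -0.0, 4.7]
width: 0.033
gripper_force: 39.9
```

Emit:
{"op": "apply_moves", "data": {"steps": [{"translation":[0,0,0.06],"rotation":[0,0,0]},{"translation":[0,0,0.14],"rotation":[0,0,0]},{"translation":[0,0,0.24],"rotation":[0,0,0]},{"translation":[0,0,0.36],"rotation":[0,0,0]},{"translation":[0,0,0.46],"rotation":[0,0,0]},{"translation":[0.02,-0.08,0.48],"rotation":[0,0,-0.1]},{"translation":[0.04,-0.2,0.48],"rotation":[0,0,-0.25]},{"translation":[0.05,-0.33,0.48],"rotation":[0,0,-0.4]},{"translation":[0.06,-0.46,0.48],"rotation":[0,0,-0.5]},{"translation":[0.07,-0.6,0.48],"rotation":[0,0,-0.6]}]}}

```text
t: 6.03
eef_pos: [0.5207, 0.0523, 0.1403]
ee_rot: [3.141, 0.0, -1.698]
force: [1.0, -0.1, -2.5]
width: 0.0333
gripper_force: 39.9
```

Emit:
{"op": "apply_moves", "data": {"steps": [{"translation":[0.01,-0.13,0],"rotation":[0,0,-0.08]},{"translation":[0.03,-0.26,0],"rotation":[0,0,-0.16]},{"translation":[0.05,-0.4,0],"rotation":[0,0,-0.24]},{"translation":[0.07,-0.54,0],"rotation":[0,0,-0.32]},{"translation":[0.09,-0.68,0],"rotation":[0,0,-0.41]},{"translation":[0.1,-0.8,0],"rotation":[0,0,-0.41]},{"translation":[0.11,-0.9,0],"rotation":[0,0,-0.41]},{"translation":[0.126,-1,0],"rotation":[0,0,-0.41]},{"translation":[0.126,-1,0],"rotation":[0,0,-0.41]},{"translation":[0.126,-1,0],"rotation":[0,0,-0.41]}]}}

```text
t: 6.87
eef_pos: [0.552, -0.1978, 0.1396]
ee_rot: [3.14, -0.0, -1.913]
force: [0.2, -0.4, -0.9]
width: 0.0329
gripper_force: 39.9
```

Emit:
{"op": "apply_moves", "data": {"steps": [{"translation":[0,-0.06,0],"rotation":[-0.1,0.03,0]},{"translation":[0,-0.12,0],"rotation":[-0.2,0.07,0]},{"translation":[0,-0.16,0],"rotation":[-0.3,0.1,0]},{"translation":[0,-0.16,-0.05],"rotation":[-0.377,0.134,0]},{"translation":[0,-0.16,-0.1],"rotation":[-0.377,0.134,0]},{"translation":[0,-0.16,-0.15],"rotation":[-0.377,0.134,0]},{"translation":[0,-0.16,-0.2],"rotation":[-0.377,0.134,0]},{"translation":[0,-0.16,-0.2],"rotation":[-0.377,0.134,0]},{"translation":[0,-0.16,-0.2],"rotation":[-0.377,0.134,0]},{"translation":[0,-0.16,-0.2],"rotation":[-0.377,0.134,0]}]}}

```text
t: 7.7
eef_pos: [0.5531, -0.2362, 0.091]
ee_rot: [-3.141, -0.209, -1.91]
force: [-0.2, -0.8, -1.6]
width: 0.0331
gripper_force: 39.9
```

```bash
python3 - <<'E'
from h import *
a=grab_frame("scene")[170:320,140:300];b=grab_frame("top")[150:260,390:530]
cv2.imwrite("pics/g2.png",np.vstack([np.hstack([cv2.resize(a,(640,600),interpolation=2)])]))
cv2.imwrite("pics/g2t.png",cv2.resize(b,(700,550),interpolation=2))
s=get_state();print(s["eef_pos"],s["ee_rot"],s["force"])
E
```

```text
[ 0.55327305 -0.23639565  0.0912998 ] [-3.14041462 -0.20898762 -1.9103895 ] [-0.09437313 -0.27920446 -1.40969322]
```

View pics/g2.png

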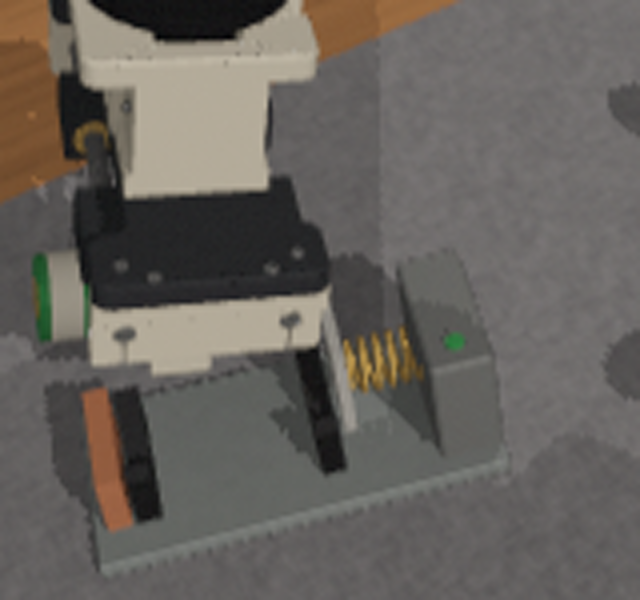

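```bash
cat > cf.py <<'E'
from fit import *
C=np.array([.5729,-.1799,.039,-.3403])
s=get_state();R=Ro.from_euler('xyz',s["ee_rot"]).as_matrix()
g=s["eef_pos"]-R[:,2]*.0188; ax=-R[:,0]
c,n=np.cos(C[3]),np.sin(C[3]);W=np.array([[c,n,0],[-n,c,0],[0,0,1]])
print("centre in cradle mm",(W@(g-C[:3])*1e3).round(1),"axis",(W@ax).round(3),"steel",(W@(g+.05*ax-C[:3])*1e3).round(1),"ring",(W@(g-.05*ax-C[:3])*1e3).round(1),"F",(W@s["force"]).round(1))
E
python3 - <<'E'
from cf import *
print(proj("scene",[g-.05*ax]), px([(42,298)],4,(140,170)))
print("plate side strip",((proj("scene",fr(C,[(.017,0,.024),(.017,0,-.02),(-.017,0,.024)]))-[140,170]+.5)*4).round())
E
```

```text
centre in cradle mm [  0.3 -55.9  70.7] axis [-0.001  0.978 -0.207] steel [ 0.3 -7.  60.3] ring [   0.4 -104.8   81.1] F [ 0.  -0.3 -1.4]
[[148.75697202 243.47702967]] [[150.125 244.125]]
plate side strip [[335. 362.]
 [348. 433.]
 [320. 306.]]
```

Emit:
{"op": "apply_moves", "data": {"steps": [{"translation":[-0.012,-0.034,0],"rotation":[0,0,0]},{"translation":[-0.012,-0.034,-0.03],"rotation":[0,0,0]},{"translation":[-0.012,-0.034,-0.06],"rotation":[0,0,0]},{"translation":[-0.012,-0.034,-0.09],"rotation":[0,0,0]},{"translation":[-0.012,-0.034,-0.12],"rotation":[0,0,0]},{"translation":[-0.012,-0.034,-0.15],"rotation":[0,0,0]},{"translation":[-0.012,-0.034,-0.18],"rotation":[0,0,0]},{"translation":[-0.012,-0.034,-0.21],"rotation":[0,0,0]},{"translation":[-0.012,-0.034,-0.21],"rotation":[0,0,0]},{"translation":[-0.012,-0.034,-0.21],"rotation":[0,0,0]}]}}

```text
t: 8.63
eef_pos: [0.5492, -0.2451, 0.0372]
ee_rot: [3.14, -0.21, -1.91]
force: [1.5, -0.1, -1.8]
width: 0.0333
gripper_force: 39.9
```

```bash
python3 cf.py; python3 -c "
from h import *
cv2.imwrite('pics/g3.png',cv2.resize(grab_frame('scene')[190:320,140:300],(738,600),interpolation=2))"
```

```text
centre in cradle mm [ -0.5 -65.4  16.6] axis [-0.001  0.978 -0.208] steel [ -0.6 -16.5   6.1] ring [  -0.5 -114.3   27. ] F [ 1.4  0.4 -1.8]
```

View pics/g3.png

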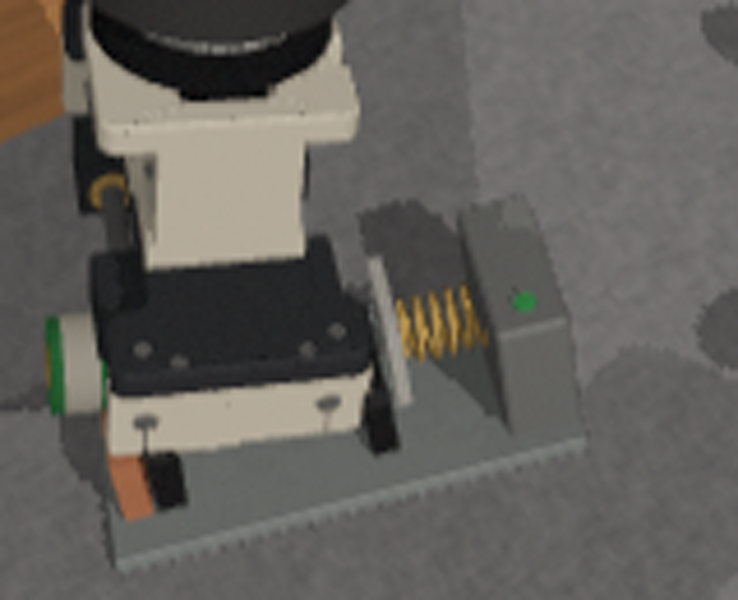

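Battery held, ring end high over the lip (crop 65,365), plate (385,330) free. I push along the cradle axis.

Emit:
{"op": "apply_moves", "data": {"steps": [{"translation":[0.006,0.016,0],"rotation":[0,0,0]},{"translation":[0.012,0.032,0],"rotation":[0,0,0]},{"translation":[0.018,0.048,0],"rotation":[0,0,0]},{"translation":[0.023,0.064,0],"rotation":[0,0,0]},{"translation":[0.028,0.08,0],"rotation":[0,0,0]},{"translation":[0.034,0.096,0],"rotation":[0,0,0]},{"translation":[0.039,0.11,0],"rotation":[0,0,0]},{"translation":[0.043,0.121,0],"rotation":[0,0,0]},{"translation":[0.043,0.121,0],"rotation":[0,0,0]},{"translation":[0.043,0.121,0],"rotation":[0,0,0]}]}}

```text
t: 9.52
eef_pos: [0.5604, -0.2151, 0.0381]
ee_rot: [3.141, -0.21, -1.91]
force: [0.4, -7.3, -1.4]
width: 0.0332
gripper_force: 39.9
```

```bash
python3 cf.py
```

```text
centre in cradle mm [ -0.  -33.4  17.5] axis [-0.001  0.978 -0.209] steel [-0.1 15.5  7.1] ring [ -0.  -82.3  27.9] F [ 2.8 -6.7 -1.4]
```

Spring force 6.7 N matches about 18 mm of push. Now I level the battery, bringing the ringed end down behind the lip.

Emit:
{"op": "apply_moves", "data": {"steps": [{"translation":[0,0,-0.005],"rotation":[0.04,-0.014,0]},{"translation":[0,0.001,-0.012],"rotation":[0.09,-0.03,0]},{"translation":[0,0.001,-0.02],"rotation":[0.14,-0.05,0]},{"translation":[0.001,0.002,-0.028],"rotation":[0.19,-0.067,0]},{"translation":[0.001,0.003,-0.036],"rotation":[0.24,-0.085,0]},{"translation":[0.001,0.003,-0.044],"rotation":[0.29,-0.103,0]},{"translation":[0.002,0.004,-0.052],"rotation":[0.34,-0.12,0]},{"translation":[0.002,0.005,-0.06],"rotation":[0.377,-0.134,0]},{"translation":[0.002,0.005,-0.064],"rotation":[0.377,-0.134,0]},{"translation":[0.002,0.005,-0.064],"rotation":[0.377,-0.134,0]}]}}

```text
t: 10.35
eef_pos: [0.5605, -0.2144, 0.0221]
ee_rot: [3.141, -0.001, -1.911]
force: [-1.6, -5.4, 1.1]
width: 0.0331
gripper_force: 39.9
```

```bash
python3 cf.py; python3 -c "
from h import *
cv2.imwrite('pics/g4.png',cv2.resize(grab_frame('scene')[190:320,140:300],(738,600),interpolation=2))"
```

```text
centre in cradle mm [ -0.1 -36.6   1.9] axis [ 0.     1.    -0.001] steel [-0.1 13.4  1.8] ring [ -0.2 -86.6   1.9] F [ 0.3 -5.6  1.1]
```

View pics/g4.png

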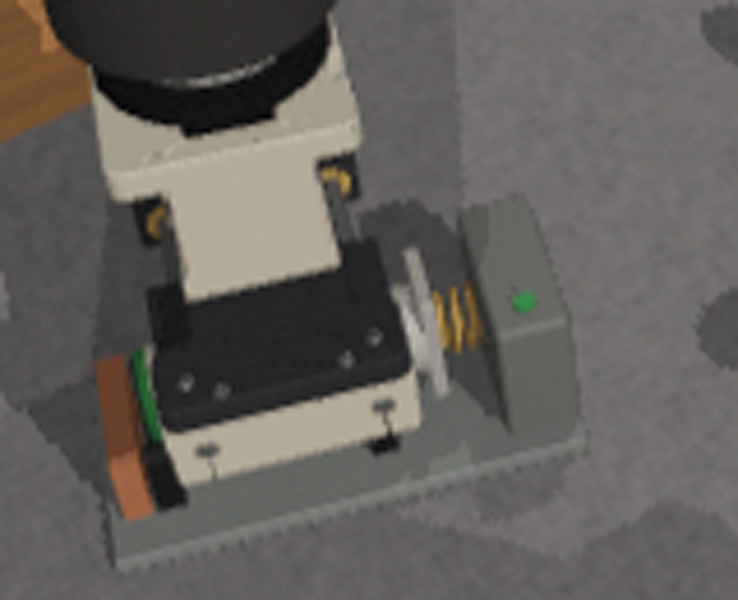

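The ringed end (crop 145,395) is inside the lip (110,430), with the spring pushed in. I lower the last millimetres and ease back to the lip.

Emit:
{"op": "apply_moves", "data": {"steps": [{"translation":[0,0,-0.003],"rotation":[0,0,0]},{"translation":[0,0,-0.006],"rotation":[0,0,0]},{"translation":[0,0,-0.006],"rotation":[0,0,0]},{"translation":[-0.001,-0.004,-0.006],"rotation":[0,0,0]},{"translation":[-0.003,-0.008,-0.006],"rotation":[0,0,0]},{"translation":[-0.004,-0.012,-0.006],"rotation":[0,0,0]},{"translation":[-0.005,-0.016,-0.006],"rotation":[0,0,0]},{"translation":[-0.005,-0.016,-0.006],"rotation":[0,0,0]},{"translation":[-0.005,-0.016,-0.006],"rotation":[0,0,0]},{"translation":[-0.005,-0.016,-0.006],"rotation":[0,0,0]}]}}

```text
t: 11.23
eef_pos: [0.5591, -0.2175, 0.0207]
ee_rot: [3.141, -0.0, -1.911]
force: [-4.3, -0.3, 5.2]
width: 0.0331
gripper_force: 39.9
```

```bash
python3 cf.py
```

```text
centre in cradle mm [ -0.4 -40.    0.5] axis [-0.  1. -0.] steel [-0.4 10.   0.5] ring [ -0.4 -90.    0.5] F [-3.9 -1.8  5.2]
```

Emit:
{"op": "apply_moves", "data": {"steps": [{"translation":[0,0,0],"rotation":[0,0,0]},{"translation":[0,0,0],"rotation":[0,0,0]},{"translation":[0,0,0],"rotation":[0,0,0]},{"translation":[0,0,0],"rotation":[0,0,0]},{"translation":[0,0,0],"rotation":[0,0,0]},{"translation":[0,0,0],"rotation":[0,0,0]},{"translation":[0,0,0],"rotation":[0,0,0]},{"translation":[0,0,0],"rotation":[0,0,0]},{"translation":[0,0,0],"rotation":[0,0,0]},{"translation":[0,0,0],"rotation":[0,0,0]}], "jaw": -0.36}}

```text
t: 12.07
eef_pos: [0.5596, -0.2176, 0.0203]
ee_rot: [3.142, -0.0, -1.91]
force: [-0.3, 0.0, 1.2]
width: 0.0595
gripper_force: 0.0
```

Emit:
{"op": "apply_moves", "data": {"steps": [{"translation":[0,0,0.03],"rotation":[0,0,0]},{"translation":[0,0,0.08],"rotation":[0,0,0]},{"translation":[0,0,0.15],"rotation":[0,0,0]},{"translation":[0,0,0.24],"rotation":[0,0,0]},{"translation":[0,0,0.34],"rotation":[0,0,0]},{"translation":[0,0,0.44],"rotation":[0,0,0]},{"translation":[0,-0.1,0.54],"rotation":[0,0,0]},{"translation":[0,-0.22,0.6],"rotation":[0,0,0]},{"translation":[0,-0.35,0.6],"rotation":[0,0,0]},{"translation":[0,-0.48,0.6],"rotation":[0,0,0]}]}}

```text
t: 12.9
eef_pos: [0.5604, -0.3388, 0.1731]
ee_rot: [-3.138, 0.0, -1.909]
force: [0.9, -0.6, -0.5]
width: 0.0596
gripper_force: 0.0
```

Emit:
{"op": "apply_moves", "data": {"steps": [{"translation":[-0.1,-0.1,0],"rotation":[0,0,0]},{"translation":[-0.2,-0.2,0],"rotation":[0,0,0]},{"translation":[-0.3,-0.3,0],"rotation":[0,0,0]},{"translation":[-0.4,-0.4,0],"rotation":[0,0,0]},{"translation":[-0.5,-0.5,0],"rotation":[0,0,0]},{"translation":[-0.5,-0.6,0],"rotation":[0,0,0]},{"translation":[-0.5,-0.6,0],"rotation":[0,0,0]},{"translation":[-0.5,-0.6,0],"rotation":[0,0,0]},{"translation":[-0.5,-0.6,0],"rotation":[0,0,0]},{"translation":[-0.5,-0.6,0],"rotation":[0,0,0]}]}}

```text
t: 13.73
eef_pos: [0.4348, -0.4869, 0.1705]
ee_rot: [3.142, 0.0, -1.91]
force: [0.4, 0.5, -0.2]
width: 0.0592
gripper_force: 0.0
```

```bash
python3 -c "
from h import *
a=grab_frame('scene');b=grab_frame('top')
f=lambda i,x,y,w,h:cv2.resize(i[y:y+h,x:x+w],(400,300),interpolation=2)
cv2.imwrite('pics/g5.png',np.vstack([np.hstack([f(a,150,220,128,96),f(b,400,165,120,90)]),np.hstack([f(a,300,120,160,120),f(b,180,150,120,90)])]))"
```

```text
(no output)
```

View pics/g5.png

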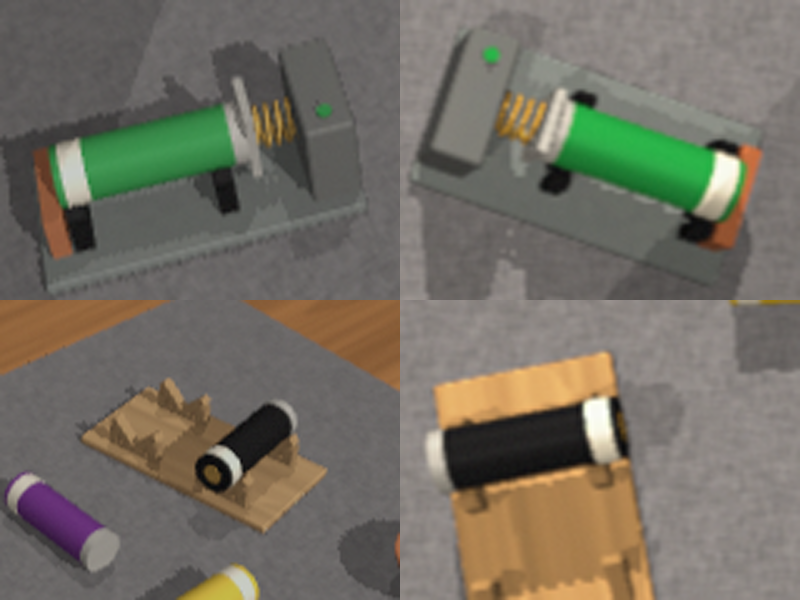

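The green stick lies level in the cradle, steel end on the plate (crop 240,135) and ringed end against the lip (50,175). The black one is still on its rest (245,445).

```bash
python3 -c "
from station import *
print(job_done())"
```

```text
the job is handed in; nothing more can be done
None
```

The green battery is loaded in the charging cradle: the last pictures show it level, with its steel end on the spring plate and its ringed end behind the copper lip. The gripper has let go and is clear, the black battery is still on its rest, and I handed the job in at about 14 s.

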